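# Gather the pressed sample rings in the tote's lip corner

### The arm

A 6-joint arm with a two-finger parallel gripper is mounted at the origin on the work surface. World frame = base frame: x ahead of the robot, y to its left, z up, the work surface at z = 0. Lengths are in m, angles in rad, forces in N, time in s.
With the tool pointing down it reaches from about 0.35 to 0.725 m from the base axis. Payload 4.3 kg.
Tool frame: the origin (TCP) lies at the very end of the fingers, on their centre line; the grasp point (between the pads) lies 19 mm behind it; z points along the fingers, y is the line along which they close (so a half turn about z gives the same grasp; the last joint's range is limited). The gripper opens to 85 mm and grips with 20 to 120 N. Pads are 22 mm wide; open, the fingers measure 114 mm over their backs; the gripper's body (76 mm by 85 mm) begins 54 mm behind the grasp point. The pads swing forward as they close: fully open they stand 13 mm farther back than shut.
Start: joints at [1.135, 0.377, 0.081, 1.274, 0, 1.46], TCP at [0.184, 0.545, 0.231] pointing down, gripper open.
Joint ranges: [-2.72, 2.72], [-0.84, 1.66], [-1.02, 1.22], [-1.77, 2.12], [-1.37, 1.28], [-3.14, 3.14]. Speed limits (rad/s): [2.57, 2.57, 3.14, 3.14, 3.14, 3.14].

### API

Orientations are given as a rotation vector (axis times angle).
In Python, from workcell import env gives the robot as it stands.
- The arm moves only by the tool drive_tool, never from a script. Its argument "moves" is a list of rows, each an object with "translation": the shift along the tool's x, y, z in cm, a list of three; "dr": the turn, a rotation vector about the tool's x, y, z in rad, a list of three; "fingers": the gripper's target within -1 to 1 (shut at 1, half-way at 0, fully open at -1). In form: [{"translation": [dx, dy, dz], "dr": [wx, wy, wz], "fingers": fingers}, ...]. A call has 1 to 8 rows; each row is the pose to reach, as a shift and turn from the pose commanded when the call began, along the tool's axes at that moment; what a row does not reach only later rows make up. A row lasts 1/8 s, in which the tool goes at most 62.5 mm and 10.7 degrees, less where a joint would pass 70% of its speed; a pose out of reach is approached as far as the arm can. A call with a gripper value outside its range is refused whole. The fingers move at their own pace and stop on an object; "grip_force" is the grip in N (left out, the last holds). Time passes only in rows, so rows that repeat a pose let the fingers close. It gives the time, the measured TCP pose, the force, the opening and the grip force at its end, in the units of the state.
- env.read_state(): the state, without advancing time (a new reading comes with each control period).
- env.camera(name): name is "scene" or "top" or "wrist"; returns a dict with "pixels" (480x640x3 uint8, blue, green, red), "depth" (480x640 float32, m along the optical axis (not along the pixel's ray), 0 where there is no reading), "intrinsics" (3x3 intrinsics, pixels), "rvec" (rotation vector, rad) and "tvec" (3), from world to camera coordinates, as OpenCV has them. Camera axes: x right, y down, z forward; pixel columns grow to the right and rows downward; lengths in m; the calibration is good to about 2 mm. A picture is of the moment at which its call begins.
- env.close_job(): hands the job in; it is judged then, once.
The state is a dict: "time_s": time; "joint_positions": joint angles; "dq": joint speeds; "joint_efforts": joint torques, N m; "tcp_pos": TCP position; "ee_rot": TCP orientation; "force": force on the tool from outside, world axes, zero at the start; "wrist_torque": the same for the moment, N m; "opening": finger opening in m; "finger_force": force on a finger pad.
Only numpy, scipy, OpenCV 4.12 (cv2) and the standard library are available. Lean on these libraries where they do the work, as an engineer would, in place of code of your own. Each camera call takes 0.05 s, during which the arm holds its last target. There are 200 camera calls.

### The job

Take the two finished sample rings out of the press's catch tray and set them down in the blue tote, lowering them in rather than dropping them. Then take hold of the tote and tilt it until all four rings have slid down into the corner with the pouring lip, and finish while still holding it tilted, with the rings at rest there, so that I can count them; its low corner may stay on the bench. Leave the bottle, the beaker and the rubber bulb alone, and do not prop the tote on them or on the press.

Things in the scene. Friction and masses are not known exactly. Their poses are not given: they have to be found in the camera images.
- ring1_mid (a point): Centre (half-way up) of the sample ring with ochre powder: a flat steel ring, 40 mm outside diameter, 14 mm high, filled flush with pressed ochre powder, about 70 g; its z axis is the ring's axis. Two of the four rings lie flat in the catch tray, two lie flat in the tote; which ones changes.
- ring2_mid (a point): Centre (half-way up) of the sample ring with red-brown powder: a flat steel ring, 40 mm outside diameter, 14 mm high, filled flush with pressed red-brown powder, about 70 g; its z axis is the ring's axis. Two of the four rings lie flat in the catch tray, two lie flat in the tote; which ones changes.
- ring3_mid (a point): Centre (half-way up) of the sample ring with dark grey powder: a flat steel ring, 40 mm outside diameter, 14 mm high, filled flush with pressed dark grey powder, about 70 g; its z axis is the ring's axis. Two of the four rings lie flat in the catch tray, two lie flat in the tote; which ones changes.
- ring4_mid (a point): Centre (half-way up) of the sample ring with cream powder: a flat steel ring, 40 mm outside diameter, 14 mm high, filled flush with pressed cream powder, about 70 g; its z axis is the ring's axis. Two of the four rings lie flat in the catch tray, two lie flat in the tote; which ones changes.
- tray (a point): Centre of the catch tray's floor (black rubber mat, 6 mm above the bench). Fixed aluminium tray, inside 170 (its x) by 150 mm (its y), rims 22 mm above the bench, z up; the chute comes down over the +y wall (top there 42 mm, rising 0.35 mm per mm). The two rings in it lie one behind the other along y, 4 mm or more apart, centres 50 mm or more from the x walls: finger room is on their +x and -x sides.
- tote_mid (a point): Centre of the loose blue plastic sample tote, 27.5 mm above its underside. Outside 236 (its x) by 172 (its y) by 55 mm high, walls 3 mm, floor top 6 mm above the underside, z up, about 0.26 kg. The corner at -x -y is cut off at 45 degrees and carries the pouring lip. Its two rings start in its +y half. Rings slide on its smooth floor from 8 to 12 degrees of tilt; along a wall they need 20 to 30, and if they jam, rocking the tilt to either side of the corner frees them.
- tote_rim (a point): On the tote, in the middle of its +y wall's rim, half-way up the rim; axes as the tote's. The top edge of all four walls is a thickened rim of 10 mm square section, centre lines 116.5 mm (x walls) and 84.5 mm (y walls) from the tote's centre, this point 50 mm above the underside: pinch it from above, across the wall.
- tote_lip (a point): On the tote's inside floor at the foot of the pouring-lip wall, in the middle of the cut corner (42 mm wide, wall top 42 mm above the underside, spout plate reaching 27 mm outward above it); axes as the tote's. This corner starts turned roughly to the robot's right (-y of the world), up to 40 degrees either way.
- tote_edge (a point): On the tote's underside, in the middle of the bottom outer edge of the cut corner: a straight edge 42 mm long, at right angles to the corner's bisector (the direction -x -y of the tote, at 45 degrees). The tote can be tipped over this edge on the bench. Axes as the tote's.
- press: Fixed bench pellet press (white cabinet, two steel columns, green crosshead, 0.5 m tall) with chute and catch tray; origin on the bench under the tray's centre, axes as the tray's; the cabinet begins 450 mm along +y.
- bottle: Bystander: white reagent bottle, blue cap, 64 mm diameter, 140 mm tall; origin at the centre of its underside.
- beaker: Bystander: glass beaker, 72 mm diameter, 95 mm tall; origin at the centre of its underside.
- bulb: Bystander: red rubber pipette bulb standing on its wide end, 62 mm diameter, 100 mm tall; origin at the centre of its underside.
Mind the look-alikes: they are no part of the job. What is shaped like the part that bears ring2_mid but yellow is not meant.

How it is judged:
On the way, in this order (a step that is already met when the one before it is completed fails the run):
1. all four rings lie in the tote, let go, the tote standing level (x of ring1_mid in the frame of tote_mid between -0.115 and 0.115 m and y of ring1_mid in the frame of tote_mid between -0.083 and 0.083 m and z of each of ring1_mid, ring2_mid, ring3_mid, ring4_mid in the frame of tote_mid below 0.022 m and x of ring2_mid in the frame of tote_mid between -0.115 and 0.115 m and y of ring2_mid in the frame of tote_mid between -0.083 and 0.083 m and x of ring3_mid in the frame of tote_mid between -0.115 and 0.115 m and y of ring3_mid in the frame of tote_mid between -0.083 and 0.083 m and x of ring4_mid in the frame of tote_mid between -0.115 and 0.115 m and y of ring4_mid in the frame of tote_mid between -0.083 and 0.083 m and angle between tote_mid's own z axis and vertical below 0.08 rad and contact force between the fingers and ring1 below 0.1 N and contact force between the fingers and ring2 below 0.1 N and contact force between the fingers and ring3 below 0.1 N and contact force between the fingers and ring4 below 0.1 N and linear speed of each of ring1, ring2, ring3, ring4 below 0.05 m/s), for 0.2 s.
2. the tote is held tilted and all four rings have slid into the lip corner (contact force between the fingers and tote above 1 N and angle between tote_mid's own z axis and vertical between 0.2 and 0.9 rad and distance between each of ring1_mid, ring2_mid, ring3_mid, ring4_mid and tote_lip below 0.115 m), for 0.2 s.
At the end, for the whole second after the job is handed in: The fingers hold the tote tilted 0.2 to 0.9 rad, touching neither press nor bystanders; all four rings are in it, at rest (under 0.03 m/s), each centre within 115 mm of the foot of the lip wall; bottle, beaker and bulb stand upright within 30 mm of their places (all of step 2 and contact force between tote and press below 0.3 N and contact force between tote and bottle below 0.3 N and contact force between tote and beaker below 0.3 N and contact force between tote and bulb below 0.3 N and x of ring1_mid in the frame of tote_mid between -0.115 and 0.115 m and y of ring1_mid in the frame of tote_mid between -0.083 and 0.083 m and z of each of ring1_mid, ring2_mid, ring3_mid, ring4_mid in the frame of tote_mid below 0.022 m and x of ring2_mid in the frame of tote_mid between -0.115 and 0.115 m and y of ring2_mid in the frame of tote_mid between -0.083 and 0.083 m and x of ring3_mid in the frame of tote_mid between -0.115 and 0.115 m and y of ring3_mid in the frame of tote_mid between -0.083 and 0.083 m and x of ring4_mid in the frame of tote_mid between -0.115 and 0.115 m and y of ring4_mid in the frame of tote_mid between -0.083 and 0.083 m and linear speed of each of ring1, ring2, ring3, ring4, tote below 0.03 m/s and not (distance of bottle from where it was at the start of the episode above 0.03 m) and not (angle between bottle's own z axis and vertical above 0.35 rad) and not (distance of beaker from where it was at the start of the episode above 0.03 m) and not (angle between beaker's own z axis and vertical above 0.35 rad) and not (distance of bulb from where it was at the start of the episode above 0.03 m) and not (angle between bulb's own z axis and vertical above 0.35 rad)); the arm keeps its last pose, push and grip.
It fails at once if the bottle is pushed more than 30 mm away or tipped over (distance of bottle from where it was at the start of the episode above 0.03 m or angle between bottle's own z axis and vertical above 0.35 rad).
It fails at once if the beaker is pushed more than 30 mm away or tipped over (distance of beaker from where it was at the start of the episode above 0.03 m or angle between beaker's own z axis and vertical above 0.35 rad).
It fails at once if the rubber bulb is pushed more than 30 mm away or tipped over (distance of bulb from where it was at the start of the episode above 0.03 m or angle between bulb's own z axis and vertical above 0.35 rad).
It fails at once if a ring is dropped or thrown (faster than 1 m/s out of the fingers, with the tote level) ((linear speed of ring1 above 1 m/s and contact force between the fingers and ring1 below 0.01 N and angle between tote_mid's own z axis and vertical below 0.05 rad) or (linear speed of ring2 above 1 m/s and contact force between the fingers and ring2 below 0.01 N and angle between tote_mid's own z axis and vertical below 0.05 rad) or (linear speed of ring3 above 1 m/s and contact force between the fingers and ring3 below 0.01 N and angle between tote_mid's own z axis and vertical below 0.05 rad) or (linear speed of ring4 above 1 m/s and contact force between the fingers and ring4 below 0.01 N and angle between tote_mid's own z axis and vertical below 0.05 rad)).
It also fails if it takes over 67 s, if anything falls off the work surface, if the arm or the gripper's body presses on something with over 40 N, if the wrist force passes 120 N, or if a joint passes its speed limit or range.

## Working session

There is one attempt and no reset: what is moved stays moved. The work goes in short steps, Python scripts to look and compute and a tool call to move; the robot and the scene stay as the last step left them, time stands still between calls to the robot, and variables do not carry over. Pictures are saved under pics/ and viewed, at most 10 in all, crops included, and the job is handed in when it is done.

Besides the shell and the picture viewer there is one more tool, called after "Emit:" by a JSON object that holds its "op" and its "data", one argument or row to a line. drive_tool: Moves the arm, as the interface text tells. Its arguments: {"type":"object","properties":{"moves":{"type":"array","items":{"type":"object","properties":{"translation":{"type":"array","items":{"type":"number"}},"dr":{"type":"array","items":{"type":"number"}},"fingers":{"type":"number"}}}},"grip_force":{"type":"number"}},"required":["moves"]}

```bash
mkdir -p pics
cat > h.py <<'E'
import numpy as np, cv2, json
from workcell import env
from scipy.spatial.transform import Rotation as R
def cam(n):
    c=env.camera(n); c['R']=R.from_rotvec(np.ravel(c['rvec'])).as_matrix(); c['t']=np.ravel(c['tvec']); c['K']=np.array(c['intrinsics']); return c
def ray(c,u,v):
    d=c['R'].T@np.linalg.inv(c['K'])@[u,v,1]; return -c['R'].T@c['t'],d
def atz(c,u,v,z):
    o,d=ray(c,u,v); return o+d*(z-o[2])/d[2]
def cloud(c):
    h,w=c['depth'].shape; v,u=np.mgrid[:h,:w]; p=np.stack([u,v,np.ones_like(u)],-1)@np.linalg.inv(c['K']).T*c['depth'][...,None]
    return (p-c['t'])@c['R']
def dep(c,u,v):
    return cloud(c)[v,u]
def st():
    s=env.read_state(); print({k:np.round(s[k],4).tolist() for k in ['time_s','tcp_pos','ee_rot','joint_positions','force','opening','finger_force']}); return s
def to_tool(target,yawtool=None):
    s=env.read_state(); Rt=R.from_rotvec(s['ee_rot']); return Rt.inv().apply(np.array(target)-s['tcp_pos'])*100
E
python3 - <<'E'
from h import *
st()
for n in ['top','scene']:
    c=cam(n); np.savez(f'{n}0.npz',**{k:c[k] for k in ['pixels','depth','R','t','K']}); cv2.imwrite(f'pics/{n}0.png',c['pixels'])
    print(n,c['K'][0,0],-c['R'].T@c['t'],c['R'].round(2).tolist())
E
```

```text
{'time_s': 0.0, 'tcp_pos': [0.1837, 0.5441, 0.2303], 'ee_rot': [-0.5094, -3.0994, 0.0032], 'joint_positions': [1.1347, 0.3781, 0.0796, 1.2744, 0.0, 1.4605], 'force': [0.3878, 0.0422, 0.4424], 'opening': 0.0854, 'finger_force': 0.0}
top 523.3542744544086 [0.48722973 0.01077285 1.26158533] [[0.01, -1.0, -0.02], [-1.0, -0.01, -0.05], [0.05, 0.02, -1.0]]
scene 530.4792129944612 [1.19119827 0.16961893 1.09354465] [[-0.24, 0.97, 0.0], [0.82, 0.2, -0.54], [-0.52, -0.12, -0.84]]
```

View pics/top0.png

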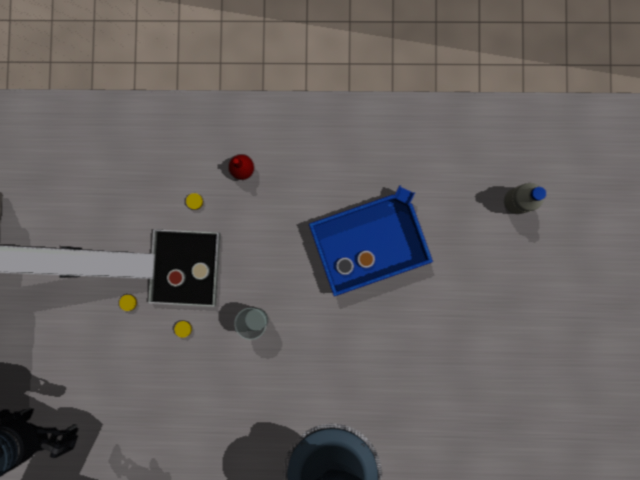

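View pics/scene0.png

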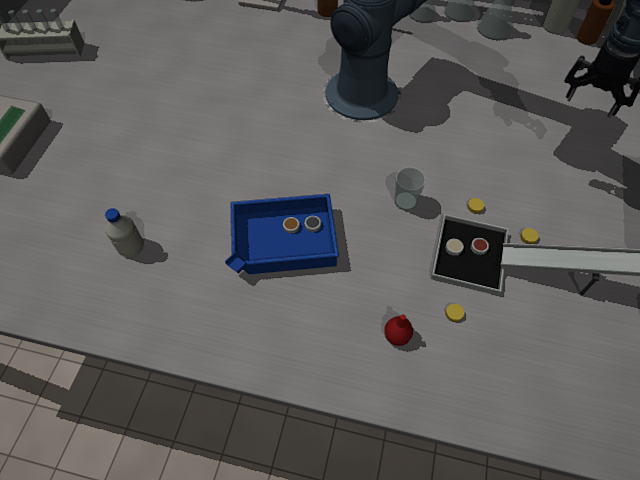

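Top view: red-brown ring (176,277) and cream ring (200,270) lie in the tray. Grey (345,266) and ochre (367,259) are already in the tote, with the lip at (403,195). The plain yellow discs at (194,201), (128,302) and (182,329) are look-alikes lying outside the tray, so I leave them. I'll confirm this with enlarged crops.

Run:
```python
import cv2,numpy as np
t=cv2.imread('pics/top0.png'); s=cv2.imread('pics/scene0.png')
f=lambda i,x,y,w,h,k:cv2.resize(i[y:y+h,x:x+w],None,fx=k,fy=k,interpolation=cv2.INTER_CUBIC)
A=np.vstack([np.hstack([f(t,140,215,100,100,3),f(t,295,180,150,125,4)[:300] if 0 else cv2.copyMakeBorder(f(t,300,180,145,100,3),0,0,0,0,0)]),
 np.hstack([f(s,420,200,100,100,3),f(s,215,185,145,100,3)])])
print(A.shape);cv2.imwrite('pics/crop0.png',A)
```

```text
(600, 735, 3)
```

View pics/crop0.png

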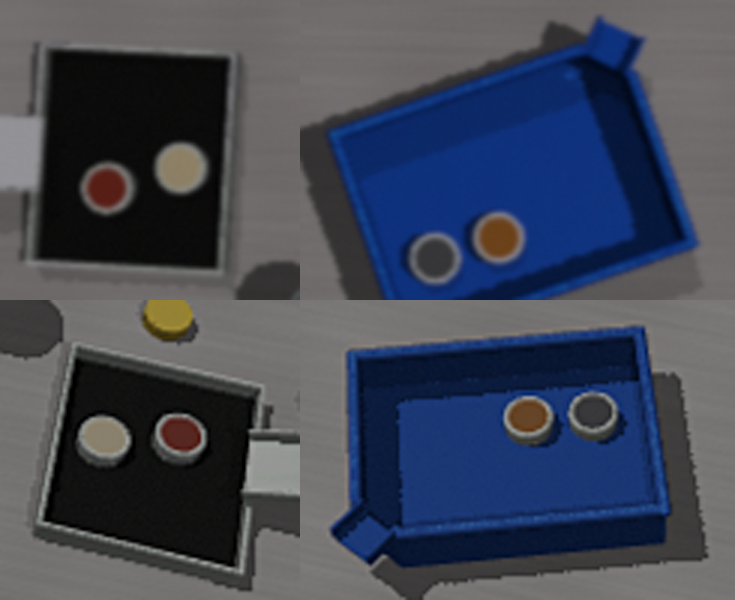

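Confirmed: red-brown and cream are steel-rimmed rings in the tray, and the yellow discs have no rim. Next I triangulate.

Run:
```python
from h import *
T=dict(np.load('top0.npz'));S=dict(np.load('scene0.npz'))
P=lambda c:c['K']@np.c_[c['R'],c['t']]
def tri(a,b):
    x=cv2.triangulatePoints(P(T),P(S),np.float64(a).reshape(2,1),np.float64(b).reshape(2,1))[:,0];return (x[:3]/x[3])
pts=dict(red=((175.7,277.7),(480.3,244.7)),cream=((200.3,271),(454.7,245.7)),grey=((345,266),(215+(593-300)/3,185+111/3)),ochre=((366.3,259.3),(215+(528-300)/3,185+115/3)),
 mxpy=((432,261),(231.3,201.7)),pxpy=((334,295),(329.3,194.3)),pxmy=((310,223.7),(337.7,256)))
W={}
for k,(a,b) in pts.items():
    W[k]=tri(a,b);print(k,W[k].round(4),'depth',dep(T,int(round(a[0])),int(round(a[1]))).round(4),dep(S,int(round(b[0])),int(round(b[1]))).round(4), np.hypot(*W[k][:2]).round(3))
print(np.linalg.norm(W['mxpy']-W['pxpy']),np.linalg.norm(W['pxmy']-W['pxpy']))
# tote fit on top-camera rim points from depth
C=cloud(T);m=(T['pixels'][...,0].astype(int)>T['pixels'][...,2].astype(int)*2+20)&(C[...,2]>0.046)&(C[...,2]<0.062)
m[:170]=0;m[310:]=0;m[:,:290]=0;m[:,445:]=0
q=C[m];print(len(q),q[:,2].mean());r=cv2.minAreaRect(q[:,:2].astype(np.float32));print(r, cv2.boxPoints(r))
# tray rim
m=(C[...,2]>0.018)&(C[...,2]<0.026);m[:220]=0;m[315:]=0;m[:,:145]=0;m[:,225:]=0
m[240:305,158:212]=0
q=C[m];r=cv2.minAreaRect(q[:,:2].astype(np.float32));print(len(q),r,cv2.boxPoints(r))
for n,(u,v) in dict(bulb=(241,167),beaker=(255,321),bottle=(538,193)).items():print(n,dep(T,u,v).round(3))
```

```text
red [0.4568 0.3798 0.0179] depth [0.4562 0.3793 0.0131] [0.4585 0.38   0.0195] 0.594
cream [0.4736 0.3212 0.0171] depth [0.4737 0.3218 0.0141] [0.4786 0.3218 0.024 ] 0.572
grey [ 0.4899 -0.0236  0.0196] depth [ 0.49   -0.0243  0.0175] [ 0.4918 -0.0216  0.023 ] 0.49
ochre [ 0.5064 -0.0739  0.0197] depth [ 0.5073 -0.074   0.0166] [ 0.5053 -0.0736  0.0196] 0.512
mxpy [ 0.5039 -0.2221  0.0571] depth [ 0.504  -0.2232  0.0523] [ 0.503  -0.2233  0.0543] 0.551
pxpy [0.4229 0.0019 0.0535] depth [0.4229 0.0013 0.0509] [0.4228 0.0017 0.0545] 0.423
pxmy [0.5868 0.06   0.0499] depth [0.5861 0.0588 0.0527] [ 5.574e-01  5.650e-02 -2.000e-04] 0.59
0.23815882183321593 0.17397270136917
1328 0.05298414159647073
((0.5521323084831238, -0.08430114388465881), (0.18754743039608002, 0.252353310585022), 19.935392379760742) [[ 0.42095646  0.0023416 ]
 [ 0.506999   -0.23489013]
 [ 0.6833081  -0.17094389]
 [ 0.5972656   0.06628785]]
270 ((0.48234623670578003, 0.3613184690475464), (0.15761803090572357, 0.17578551173210144), 87.69532775878906) [[0.3913554  0.28610766]
 [0.5669987  0.27903873]
 [0.5733371  0.43652928]
 [0.39769375 0.4435982 ]]
bulb [0.716 0.22  0.064]
beaker [0.356 0.189 0.005]
bottle [ 0.651 -0.431  0.142]
```

Emit:
{"op": "drive_tool", "data": {
  "moves": [
    {"translation":[-31.1,-6.8,2],"dr":[0,0,1.286],"fingers":-0.4},
    {"translation":[-31.1,-6.8,2],"dr":[0,0,1.286],"fingers":-0.4},
    {"translation":[-31.1,-6.8,2],"dr":[0,0,1.286],"fingers":-0.4},
    {"translation":[-31.1,-6.8,2],"dr":[0,0,1.286],"fingers":-0.4},
    {"translation":[-31.1,-6.8,4],"dr":[0,0,1.286],"fingers":-0.4},
    {"translation":[-31.1,-6.8,6],"dr":[0,0,1.286],"fingers":-0.4},
    {"translation":[-31.1,-6.8,10],"dr":[0,0,1.286],"fingers":-0.4},
    {"translation":[-31.1,-6.8,10],"dr":[0,0,1.286],"fingers":-0.4}
  ],
  "grip_force": 40
}}

```text
time_s: 1.1
tcp_pos: [0.4542, 0.3786, 0.1277]
ee_rot: [-2.264, -2.176, 0.013]
force: [0.1, -0.1, -0.4]
opening: 0.0598
finger_force: 0.0
```

Run:
```python
from h import *
s=st();c=cam('wrist');cv2.imwrite('pics/w1.png',c['pixels']);np.savez('w1.npz',**{k:c[k] for k in ['pixels','depth','R','t','K']})
print(R.from_rotvec(s['ee_rot']).as_matrix().round(3))
for n,p in dict(red=[.457,.380,.02],cream=[.474,.321,.02]).items():
    q=c['K']@(c['R']@p+c['t']);print(n,q[:2]/q[2])
```

```text
{'time_s': 1.1, 'tcp_pos': [0.4542, 0.3786, 0.1277], 'ee_rot': [-2.2639, -2.1758, 0.0131], 'joint_positions': [0.5876, 0.4645, -0.058, 1.0568, 0.0001, 2.1981], 'force': [0.1327, -0.1384, -0.4092], 'opening': 0.0598, 'finger_force': 0.0}
[[ 0.04   0.999 -0.007]
 [ 0.999 -0.04  -0.005]
 [-0.005 -0.007 -1.   ]]
red [327.50368537 232.76048813]
cream [353.18238546 307.55075883]
```

View pics/w1.png

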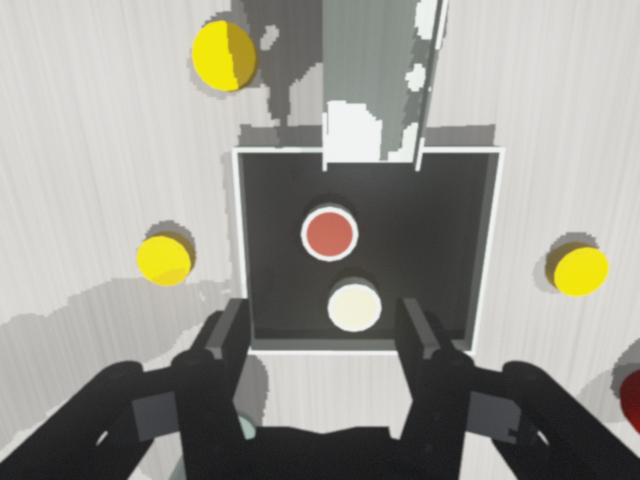

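Wrist view: red-brown ring at (330,234) and cream at (355,307), both within 3 px of prediction. The fingers straddle the gap along world x.

Run:
```python
from h import *
c=dict(np.load('w1.npz'))
for n,u,v in [('red',330,234),('cream',355,307)]:
    p=atz(c,u,v,.02);p[2]=.009;print(n,p.round(4),to_tool(p).round(2))
```

```text
red [0.4587 0.379  0.009 ] [-0.03  0.38 12.1 ]
cream [0.4754 0.3214 0.009 ] [-5.72  2.26 12.11]
```

Emit:
{"op": "drive_tool", "data": {
  "moves": [
    {"translation":[0,0.3,6],"dr":[0,0,0],"fingers":-0.4},
    {"translation":[0,0.3,10],"dr":[0,0,0],"fingers":-0.4},
    {"translation":[0,0.3,11.8],"dr":[0,0,0],"fingers":-0.4},
    {"translation":[0,0.3,11.8],"dr":[0,0,0],"fingers":-0.4}
  ]
}}

```text
time_s: 1.65
tcp_pos: [0.4595, 0.381, 0.0136]
ee_rot: [-2.264, -2.178, 0.001]
force: [-0.2, 1.0, 0.8]
opening: 0.0597
finger_force: 0.0
```

Ring centre is at x 0.4587, so this is on target. Down 4 mm more, close, lift.

Emit:
{"op": "drive_tool", "data": {
  "moves": [
    {"translation":[-0.2,0,0.4],"dr":[0,0,0],"fingers":-0.4},
    {"translation":[-0.2,0,0.4],"dr":[0,0,0],"fingers":0.6},
    {"translation":[-0.2,0,0.4],"dr":[0,0,0],"fingers":0.6},
    {"translation":[-0.2,0,0.4],"dr":[0,0,0],"fingers":0.6},
    {"translation":[-0.2,0,0.4],"dr":[0,0,0],"fingers":0.6},
    {"translation":[-0.2,0,-1.5],"dr":[0,0,0],"fingers":0.6},
    {"translation":[-0.2,0,-6],"dr":[0,0,0],"fingers":0.6},
    {"translation":[-0.2,0,-12],"dr":[0,0,0],"fingers":0.6}
  ]
}}

```text
time_s: 2.65
tcp_pos: [0.4584, 0.3777, 0.1331]
ee_rot: [-2.266, -2.175, 0.006]
force: [0.8, 0.7, -0.5]
opening: 0.0382
finger_force: 40.4
```

Run:
```python
from h import *
st()
c0=np.array([.545,-.081]);a=np.radians(109.7);ex=np.array([np.cos(a),np.sin(a)]);ey=np.array([-ex[1],ex[0]])
for t in [(-.06,-.03),(-.055,.03)]:
    p=c0+t[0]*ex+t[1]*ey; print(t,p.round(4),to_tool([*p,.16]).round(2))
```

```text
{'time_s': 2.65, 'tcp_pos': [0.4584, 0.3777, 0.1331], 'ee_rot': [-2.2659, -2.175, 0.0061], 'joint_positions': [0.5824, 0.4622, -0.047, 1.0656, 0.0001, 2.1941], 'force': [0.8145, 0.7323, -0.5191], 'opening': 0.0382, 'finger_force': 40.3741}
(-0.06, -0.03) [ 0.5935 -0.1274] [-49.92  15.55  -2.63]
(-0.055, 0.03) [ 0.5353 -0.1429] [-51.71   9.8   -2.61]
```

Emit:
{"op": "drive_tool", "data": {
  "moves": [
    {"translation":[-5,2,-6],"dr":[0,0,-0.38],"fingers":0.6},
    {"translation":[-49.9,15.6,-6],"dr":[0,0,-0.38],"fingers":0.6},
    {"translation":[-49.9,15.6,-6],"dr":[0,0,-0.38],"fingers":0.6},
    {"translation":[-49.9,15.6,-6],"dr":[0,0,-0.38],"fingers":0.6},
    {"translation":[-49.9,15.6,-6],"dr":[0,0,-0.38],"fingers":0.6},
    {"translation":[-49.9,15.6,-6],"dr":[0,0,-0.38],"fingers":0.6},
    {"translation":[-49.9,15.6,-6],"dr":[0,0,-0.38],"fingers":0.6},
    {"translation":[-49.9,15.6,-6],"dr":[0,0,-0.38],"fingers":0.6}
  ]
}}

```text
time_s: 3.65
tcp_pos: [0.5833, -0.0818, 0.1922]
ee_rot: [1.815, 2.564, 0.001]
force: [0.5, 0.6, -0.2]
opening: 0.0375
finger_force: 40.4
```

Emit:
{"op": "drive_tool", "data": {
  "moves": [
    {"translation":[0,0,0],"dr":[0,0,0],"fingers":0.6},
    {"translation":[0,0,0],"dr":[0,0,0],"fingers":0.6}
  ]
}}

```text
time_s: 3.9
tcp_pos: [0.5827, -0.0796, 0.1917]
ee_rot: [-1.815, -2.563, -0.0]
force: [-0.5, 0.2, -0.7]
opening: 0.038
finger_force: 40.4
```

Run:
```python
from h import *
s=st();print(R.from_rotvec(s['ee_rot']).as_matrix().round(3))
print(to_tool([.5935,-.1274,.03]).round(2))
```

```text
{'time_s': 3.9, 'tcp_pos': [0.5827, -0.0796, 0.1917], 'ee_rot': [-1.8149, -2.5629, -0.0004], 'joint_positions': [-0.2439, 0.4174, 0.0385, 1.1929, 0.0007, 0.9884], 'force': [-0.4638, 0.1674, -0.7199], 'opening': 0.038, 'finger_force': 40.4139}
[[-0.332  0.943 -0.001]
 [ 0.943  0.332  0.001]
 [ 0.001 -0.    -1.   ]]
[-4.89 -0.56 16.16]
```

Emit:
{"op": "drive_tool", "data": {
  "moves": [
    {"translation":[-4.9,-0.6,6],"dr":[0,0,0],"fingers":0.6},
    {"translation":[-4.9,-0.6,11],"dr":[0,0,0],"fingers":0.6},
    {"translation":[-4.9,-0.6,14],"dr":[0,0,0],"fingers":0.6},
    {"translation":[-4.9,-0.6,16],"dr":[0,0,0],"fingers":0.6},
    {"translation":[-4.9,-0.6,17],"dr":[0,0,0],"fingers":0.6},
    {"translation":[-4.9,-0.6,17.5],"dr":[0,0,0],"fingers":0.6},
    {"translation":[-4.9,-0.6,17.5],"dr":[0,0,0],"fingers":0.6}
  ]
}}

```text
time_s: 4.78
tcp_pos: [0.5942, -0.1275, 0.0175]
ee_rot: [1.813, 2.564, 0.001]
force: [0.1, -0.4, -0.1]
opening: 0.0377
finger_force: 40.4
```

Emit:
{"op": "drive_tool", "data": {
  "moves": [
    {"translation":[0,0,0.3],"dr":[0,0,0],"fingers":0.6},
    {"translation":[0,0,0.6],"dr":[0,0,0],"fingers":0.6},
    {"translation":[0,0,0.6],"dr":[0,0,0],"fingers":0.6}
  ]
}}

```text
time_s: 5.15
tcp_pos: [0.5938, -0.128, 0.011]
ee_rot: [1.815, 2.564, 0.0]
force: [-0.0, -0.1, -0.2]
opening: 0.0379
finger_force: 40.5
```

Emit:
{"op": "drive_tool", "data": {
  "moves": [
    {"translation":[0,0,0.15],"dr":[0,0,0],"fingers":0.6},
    {"translation":[0,0,0.15],"dr":[0,0,0],"fingers":0.6}
  ]
}}

```text
time_s: 5.4
tcp_pos: [0.595, -0.1284, 0.0109]
ee_rot: [1.813, 2.562, 0.001]
force: [-1.0, 0.1, 5.1]
opening: 0.0379
finger_force: 41.0
```

Contact at 5 N. Release gently, rise, and head back to the cream ring.

Emit:
{"op": "drive_tool", "data": {
  "moves": [
    {"translation":[0,0,-0.1],"dr":[0,0,0],"fingers":-0.3},
    {"translation":[0,0,-0.1],"dr":[0,0,0],"fingers":-0.3},
    {"translation":[0,0,-0.1],"dr":[0,0,0],"fingers":-0.3},
    {"translation":[0,0,-0.1],"dr":[0,0,0],"fingers":-0.3},
    {"translation":[0,0,-5],"dr":[0,0,0],"fingers":-0.3},
    {"translation":[0,0,-11],"dr":[0,0,0],"fingers":-0.3},
    {"translation":[0,0,-16],"dr":[0,0,0],"fingers":-0.3},
    {"translation":[0,0,-16],"dr":[0,0,0],"fingers":-0.3}
  ]
}}

```text
time_s: 6.4
tcp_pos: [0.5971, -0.129, 0.1748]
ee_rot: [1.809, 2.557, 0.005]
force: [-0.1, 0.1, -0.7]
opening: 0.0556
finger_force: 0.0
```

Run:
```python
from h import *
st();print(to_tool([.4754,.3214,.13]).round(2))
```

```text
{'time_s': 6.4, 'tcp_pos': [0.5971, -0.129, 0.1748], 'ee_rot': [1.8093, 2.5567, 0.0047], 'joint_positions': [-0.3166, 0.4609, 0.0617, 1.1616, 0.0001, 0.9151], 'force': [-0.1133, 0.1404, -0.7142], 'opening': 0.0556, 'finger_force': 0.0}
[46.55  3.47  4.22]
```

Emit:
{"op": "drive_tool", "data": {
  "moves": [
    {"translation":[46.5,3.5,0],"dr":[0,0,0.38],"fingers":-0.4},
    {"translation":[46.5,3.5,0],"dr":[0,0,0.38],"fingers":-0.4},
    {"translation":[46.5,3.5,0],"dr":[0,0,0.38],"fingers":-0.4},
    {"translation":[46.5,3.5,0],"dr":[0,0,0.38],"fingers":-0.4},
    {"translation":[46.5,3.5,0],"dr":[0,0,0.38],"fingers":-0.4},
    {"translation":[46.5,3.5,0],"dr":[0,0,0.38],"fingers":-0.4},
    {"translation":[46.5,3.5,0],"dr":[0,0,0.38],"fingers":-0.4},
    {"translation":[46.5,3.5,0],"dr":[0,0,0.38],"fingers":-0.4}
  ]
}}

```text
time_s: 7.4
tcp_pos: [0.4701, 0.3247, 0.1681]
ee_rot: [-2.262, -2.178, 0.003]
force: [0.9, 0.7, 0.4]
opening: 0.0596
finger_force: 0.0
```

Emit:
{"op": "drive_tool", "data": {
  "moves": [
    {"translation":[0,0,2],"dr":[0,0,0],"fingers":-0.4},
    {"translation":[0,0,4],"dr":[0,0,0],"fingers":-0.4}
  ]
}}

```text
time_s: 7.65
tcp_pos: [0.4712, 0.3227, 0.1278]
ee_rot: [-2.265, -2.177, 0.002]
force: [0.0, 0.1, 0.1]
opening: 0.0596
finger_force: 0.0
```

Run:
```python
from h import *
st();print(to_tool([.4754,.3214,.0100]).round(2))
```

```text
{'time_s': 7.65, 'tcp_pos': [0.4712, 0.3227, 0.1278], 'ee_rot': [-2.2646, -2.177, 0.002], 'joint_positions': [0.4894, 0.4197, -0.1284, 1.024, -0.0, 2.0997], 'force': [0.0429, 0.0698, 0.0626], 'opening': 0.0596, 'finger_force': 0.0}
[-0.1   0.43 11.78]
```

Emit:
{"op": "drive_tool", "data": {
  "moves": [
    {"translation":[-0.1,0.4,6],"dr":[0,0,0],"fingers":-0.4},
    {"translation":[-0.1,0.4,10],"dr":[0,0,0],"fingers":-0.4},
    {"translation":[-0.1,0.4,11.4],"dr":[0,0,0],"fingers":-0.4},
    {"translation":[-0.1,0.4,11.4],"dr":[0,0,0],"fingers":-0.4}
  ]
}}

```text
time_s: 8.15
tcp_pos: [0.4752, 0.3206, 0.0146]
ee_rot: [-2.266, -2.175, 0.004]
force: [-0.6, 0.4, 0.1]
opening: 0.0599
finger_force: 0.0
```

Emit:
{"op": "drive_tool", "data": {
  "moves": [
    {"translation":[0,0,0.4],"dr":[0,0,0],"fingers":-0.4},
    {"translation":[0,0,0.4],"dr":[0,0,0],"fingers":0.6},
    {"translation":[0,0,0.4],"dr":[0,0,0],"fingers":0.6},
    {"translation":[0,0,0.4],"dr":[0,0,0],"fingers":0.6},
    {"translation":[0,0,0.4],"dr":[0,0,0],"fingers":0.6},
    {"translation":[0,0,-3],"dr":[0,0,0],"fingers":0.6},
    {"translation":[0,0,-9],"dr":[0,0,0],"fingers":0.6},
    {"translation":[0,0,-15],"dr":[0,0,0],"fingers":0.6}
  ]
}}

```text
time_s: 9.15
tcp_pos: [0.4755, 0.3207, 0.1669]
ee_rot: [-2.266, -2.175, 0.001]
force: [2.3, 0.1, -0.5]
opening: 0.0375
finger_force: 40.3
```

Run:
```python
from h import *
st();print(to_tool([.5353,-.1429,.16]).round(2))
```

```text
{'time_s': 9.15, 'tcp_pos': [0.4755, 0.3207, 0.1669], 'ee_rot': [-2.2663, -2.1752, 0.0014], 'joint_positions': [0.4828, 0.3998, -0.0536, 1.1183, 0.0, 2.0946], 'force': [2.295, 0.1272, -0.4939], 'opening': 0.0375, 'finger_force': 40.2838}
[-46.08   7.87   0.7 ]
```

Emit:
{"op": "drive_tool", "data": {
  "moves": [
    {"translation":[-46.1,7.9,-2],"dr":[0,0,1.187],"fingers":0.6},
    {"translation":[-46.1,7.9,-2],"dr":[0,0,1.187],"fingers":0.6},
    {"translation":[-46.1,7.9,-2],"dr":[0,0,1.187],"fingers":0.6},
    {"translation":[-46.1,7.9,-2],"dr":[0,0,1.187],"fingers":0.6},
    {"translation":[-46.1,7.9,-2],"dr":[0,0,1.187],"fingers":0.6},
    {"translation":[-46.1,7.9,-2],"dr":[0,0,1.187],"fingers":0.6},
    {"translation":[-46.1,7.9,-2],"dr":[0,0,1.187],"fingers":0.6},
    {"translation":[-46.1,7.9,-2],"dr":[0,0,1.187],"fingers":0.6}
  ]
}}

```text
time_s: 10.15
tcp_pos: [0.5363, -0.1461, 0.1857]
ee_rot: [3.096, 0.53, 0.001]
force: [0.3, 0.4, -0.2]
opening: 0.0378
finger_force: 40.3
```

Emit:
{"op": "drive_tool", "data": {
  "moves": [
    {"translation":[0,0,0],"dr":[0,0,0],"fingers":0.6},
    {"translation":[0,0,0],"dr":[0,0,0],"fingers":0.6}
  ]
}}

```text
time_s: 10.4
tcp_pos: [0.5357, -0.1421, 0.1853]
ee_rot: [-3.094, -0.536, 0.001]
force: [0.6, 0.6, -1.6]
opening: 0.0376
finger_force: 40.3
```

Run:
```python
from h import *
s=st();print(R.from_rotvec(s['ee_rot']).as_matrix().round(3));print(to_tool([.5353,-.1429,.02]).round(2))
```

```text
{'time_s': 10.4, 'tcp_pos': [0.5357, -0.1421, 0.1853], 'ee_rot': [-3.0945, -0.5361, 0.0008], 'joint_positions': [-0.3741, 0.3523, -0.0754, 1.144, 0.0006, 2.4245], 'force': [0.5671, 0.6265, -1.5624], 'opening': 0.0376, 'finger_force': 40.3482}
[[ 0.942  0.336 -0.001]
 [ 0.336 -0.942  0.001]
 [-0.    -0.001 -1.   ]]
[-0.06  0.08 16.53]
```

Emit:
{"op": "drive_tool", "data": {
  "moves": [
    {"translation":[0,0,6],"dr":[0,0,0],"fingers":0.6},
    {"translation":[0,0,11],"dr":[0,0,0],"fingers":0.6},
    {"translation":[0,0,14.5],"dr":[0,0,0],"fingers":0.6},
    {"translation":[0,0,16.3],"dr":[0,0,0],"fingers":0.6},
    {"translation":[0,0,16.9],"dr":[0,0,0],"fingers":0.6},
    {"translation":[0,0,17.2],"dr":[0,0,0],"fingers":0.6},
    {"translation":[0,0,17.2],"dr":[0,0,0],"fingers":0.6}
  ]
}}

```text
time_s: 11.28
tcp_pos: [0.5369, -0.1427, 0.0143]
ee_rot: [3.095, 0.537, 0.002]
force: [0.6, -0.1, -0.3]
opening: 0.0376
finger_force: 40.3
```

Emit:
{"op": "drive_tool", "data": {
  "moves": [
    {"translation":[0,0,0.15],"dr":[0,0,0],"fingers":0.6},
    {"translation":[0,0,0.15],"dr":[0,0,0],"fingers":0.6}
  ]
}}

```text
time_s: 11.52
tcp_pos: [0.5372, -0.1431, 0.013]
ee_rot: [3.095, 0.536, 0.003]
force: [0.3, 0.7, 3.8]
opening: 0.0371
finger_force: 40.8
```

Emit:
{"op": "drive_tool", "data": {
  "moves": [
    {"translation":[0,0,0.1],"dr":[0,0,0],"fingers":0.6},
    {"translation":[0,0,0.1],"dr":[0,0,0],"fingers":0.6}
  ]
}}

```text
time_s: 11.78
tcp_pos: [0.5378, -0.1434, 0.0129]
ee_rot: [3.094, 0.535, 0.005]
force: [-1.2, -0.2, 10.2]
opening: 0.0376
finger_force: 41.4
```

Seated at 10 N. Release and rise.

Emit:
{"op": "drive_tool", "data": {
  "moves": [
    {"translation":[0,0,-0.1],"dr":[0,0,0],"fingers":-0.3},
    {"translation":[0,0,-0.2],"dr":[0,0,0],"fingers":-0.3},
    {"translation":[0,0,-0.2],"dr":[0,0,0],"fingers":-0.3},
    {"translation":[0,0,-0.2],"dr":[0,0,0],"fingers":-0.3},
    {"translation":[0,0,-5],"dr":[0,0,0],"fingers":-0.3},
    {"translation":[0,0,-11],"dr":[0,0,0],"fingers":-0.3},
    {"translation":[-10,0,-16],"dr":[0,0,0],"fingers":-0.3},
    {"translation":[-10,0,-16],"dr":[0,0,0],"fingers":-0.3}
  ]
}}

```text
time_s: 12.78
tcp_pos: [0.4413, -0.177, 0.1725]
ee_rot: [3.094, 0.537, 0.002]
force: [0.4, -0.4, -0.4]
opening: 0.0557
finger_force: 0.0
```

Run:
```python
from h import *
st();c=cam('top');t=c['pixels'][160:320,280:460];t=cv2.resize(t,None,fx=3,fy=3,interpolation=cv2.INTER_CUBIC)
c2=cam('scene');cv2.imwrite('pics/after.png',np.hstack([t[:450],cv2.resize(c2['pixels'][170:320,200:280+80],None,fx=3,fy=3)])[:, :800] if 0 else t)
np.savez('top1.npz',**{k:c[k] for k in ['pixels','depth','R','t','K']})
```

```text
{'time_s': 12.775, 'tcp_pos': [0.4413, -0.177, 0.1725], 'ee_rot': [3.0939, 0.5366, 0.0021], 'joint_positions': [-0.5148, 0.2039, -0.312, 1.053, -0.0003, 2.2833], 'force': [0.3985, -0.4231, -0.4492], 'opening': 0.0557, 'finger_force': 0.0}
```

View pics/after.png

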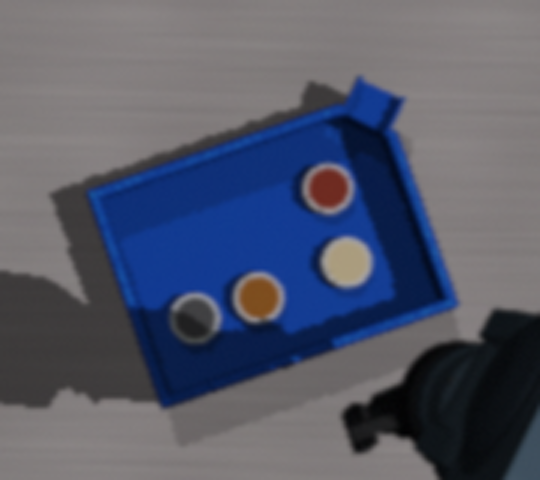

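All four rings are let go in the tote: grey (195,319), ochre (259,298), cream (347,262), red-brown (328,188) in the crop. The corners haven't moved. Now to the rim of the +y wall, at tote x = +0.05, which lies on the lip corner's bisector.

Run:
```python
from h import *
T=dict(np.load('top1.npz'));C=cloud(T)
# +y rim: where arm doesn't hide: corner check
for u,v in [(280+165/3,160+404/3),(280+457/3,160+303/3),(280+90/3,160+192/3)]: print(atz(T,u,v,.055).round(4))
print(to_tool([.4485,-.0625,.15]).round(2))
```

```text
[ 0.4239 -0.001   0.055 ]
[ 0.504  -0.2235  0.055 ]
[0.5859 0.0587 0.055 ]
[  4.66 -10.56   2.31]
```

Emit:
{"op": "drive_tool", "data": {
  "moves": [
    {"translation":[4.7,-10.6,0],"dr":[0,0,-1.571],"fingers":0},
    {"translation":[4.7,-10.6,0],"dr":[0,0,-1.571],"fingers":0},
    {"translation":[4.7,-10.6,0],"dr":[0,0,-1.571],"fingers":0},
    {"translation":[4.7,-10.6,0],"dr":[0,0,-1.571],"fingers":0},
    {"translation":[4.7,-10.6,0],"dr":[0,0,-1.571],"fingers":0},
    {"translation":[4.7,-10.6,0],"dr":[0,0,-1.571],"fingers":0},
    {"translation":[4.7,-10.6,0],"dr":[0,0,-1.571],"fingers":0},
    {"translation":[4.7,-10.6,0],"dr":[0,0,-1.571],"fingers":0}
  ]
}}

```text
time_s: 13.88
tcp_pos: [0.4508, -0.0604, 0.1704]
ee_rot: [-1.891, -2.508, -0.0]
force: [-0.6, 0.1, 0.1]
opening: 0.0428
finger_force: 0.0
```

Emit:
{"op": "drive_tool", "data": {
  "moves": [
    {"translation":[0,0,3],"dr":[0,0,-0.08],"fingers":0},
    {"translation":[0,0,3],"dr":[0,0,-0.08],"fingers":0}
  ]
}}

```text
time_s: 14.12
tcp_pos: [0.4488, -0.0599, 0.1389]
ee_rot: [-1.796, -2.572, 0.002]
force: [-0.9, 0.2, 0.8]
opening: 0.0426
finger_force: 0.0
```

Run:
```python
from h import *
s=st();print(R.from_rotvec(s['ee_rot']).as_matrix().round(3));print(to_tool([.4485,-.0625,.029]).round(2))
c=cam('wrist');cv2.imwrite('pics/w2.png',c['pixels']);np.savez('w2.npz',**{k:c[k] for k in ['pixels','depth','R','t','K']})
```

```text
{'time_s': 14.125, 'tcp_pos': [0.4488, -0.0599, 0.1389], 'ee_rot': [-1.7962, -2.5715, 0.0022], 'joint_positions': [-0.2732, 0.1914, -0.4205, 0.9639, 0.0003, 0.9462], 'force': [-0.9005, 0.2371, 0.7743], 'opening': 0.0426, 'finger_force': 0.0}
[[-0.344  0.939 -0.005]
 [ 0.939  0.344  0.002]
 [ 0.003 -0.004 -1.   ]]
[-0.27 -0.07 10.99]
```

View pics/w2.png

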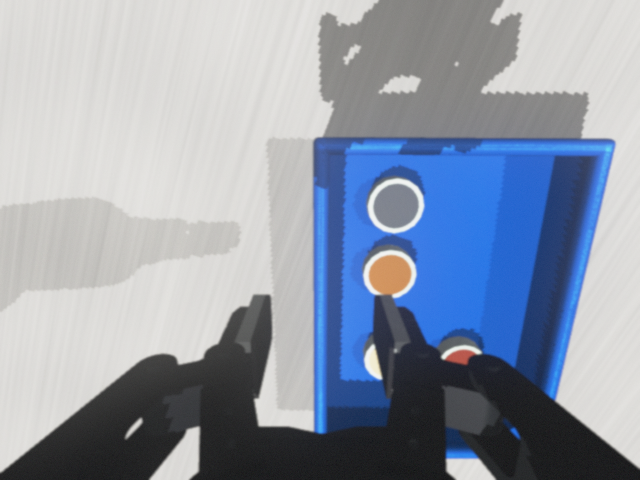

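Wrist view: the rim of the near wall runs vertically at u≈321, centred between the fingertips (265 and 385) and parallel to the pads. Descend and pinch.

Emit:
{"op": "drive_tool", "data": {
  "moves": [
    {"translation":[-0.2,0,5],"dr":[0,0,0],"fingers":0},
    {"translation":[-0.2,0,8.5],"dr":[0,0,0],"fingers":0},
    {"translation":[-0.2,0,10.6],"dr":[0,0,0],"fingers":0},
    {"translation":[-0.2,0,10.6],"dr":[0,0,0],"fingers":1},
    {"translation":[-0.2,0,10.6],"dr":[0,0,0],"fingers":1},
    {"translation":[-0.2,0,10.6],"dr":[0,0,0],"fingers":1},
    {"translation":[-0.2,0,10.6],"dr":[0,0,0],"fingers":1},
    {"translation":[-0.2,0,10.6],"dr":[0,0,0],"fingers":1}
  ],
  "grip_force": 90
}}

```text
time_s: 15.18
tcp_pos: [0.452, -0.063, 0.0361]
ee_rot: [1.798, 2.574, 0.001]
force: [-3.3, 0.4, 7.2]
opening: 0.0073
finger_force: 89.0
```

```bash
cat > tilt.py <<'E'
# planned tool poses rotating about tote_edge, relative to the grip pose (saved at first run)
from h import *
import os,sys
s=st()
if not os.path.exists('grip.json'):
    Rg=R.from_rotvec(s['ee_rot']);pg=np.array(s['tcp_pos'])
    json.dump([pg.tolist(),s['ee_rot'] if isinstance(s['ee_rot'],list) else np.array(s['ee_rot']).tolist()],open('grip.json','w'))
pg,rg=json.load(open('grip.json'));pg=np.array(pg);Rg=R.from_rotvec(rg)
ey=Rg.apply([0,-1,0]);ey[2]=0;ey/=np.linalg.norm(ey);ex=np.cross(ey,[0,0,1])
rim=pg.copy();rim[2]=0 # above rim: tote (0.05,0.0845)
edge=rim+ex*(-.103-.05)+ey*(-.071-.0845)
d=-(ex+ey)/np.sqrt(2);k=np.cross([0,0,1],d)
print('edge',edge.round(3),'d',d.round(3),'yaw ex',np.degrees(np.arctan2(ex[1],ex[0])))
Rc=R.from_rotvec(s['ee_rot']);pc=np.array(s['tcp_pos'])
for a in map(float,sys.argv[1:]):
    for roll in (0,):
        Q=R.from_rotvec(k*a);p=edge+Q.apply(pg-edge);Rn=Q*Rg
        print(a,p.round(3),'t',(Rc.inv().apply(p-pc)*100).round(1),'dr',(Rc.inv()*Rn).as_rotvec().round(3))
E
python3 tilt.py 0.05 0.1 0.15 0.2 0.25 0.3 0.4 0.5 0.6
```

```text
{'time_s': 15.175, 'tcp_pos': [0.452, -0.063, 0.0361], 'ee_rot': [1.7977, 2.5743, 0.0006], 'joint_positions': [-0.2774, 0.3072, -0.5728, 0.689, -0.0002, 0.9418], 'force': [-3.3378, 0.4017, 7.2379], 'opening': 0.0073, 'finger_force': 88.9797}
edge [ 0.651 -0.153  0.   ] d [ 0.907 -0.42  -0.   ] yaw ex 110.14582621224606
0.05 [ 0.454 -0.064  0.047] t [-0.1  0.1 -1.1] dr [0.035 0.035 0.   ]
0.1 [ 0.456 -0.065  0.058] t [-0.3  0.3 -2.2] dr [0.071 0.071 0.   ]
0.15 [ 0.459 -0.066  0.068] t [-0.6  0.6 -3.2] dr [0.106 0.106 0.   ]
0.2 [ 0.462 -0.068  0.079] t [-0.8  0.8 -4.3] dr [0.141 0.141 0.   ]
0.25 [ 0.466 -0.07   0.089] t [-1.1  1.1 -5.3] dr [0.177 0.177 0.   ]
0.3 [ 0.47  -0.072  0.099] t [-1.5  1.5 -6.3] dr [0.212 0.212 0.   ]
0.4 [ 0.48  -0.076  0.118] t [-2.2  2.2 -8.2] dr [0.283 0.283 0.   ]
0.5 [ 0.492 -0.081  0.136] t [ -3.1   3.1 -10. ] dr [0.354 0.354 0.   ]
0.6 [ 0.505 -0.088  0.153] t [ -4.2   4.2 -11.7] dr [0.424 0.424 0.   ]
```

Emit:
{"op": "drive_tool", "data": {
  "moves": [
    {"translation":[0,0,-0.7],"dr":[0.02,0.02,0],"fingers":1},
    {"translation":[-0.1,0.1,-1.4],"dr":[0.035,0.035,0],"fingers":1},
    {"translation":[-0.2,0.2,-2],"dr":[0.053,0.053,0],"fingers":1},
    {"translation":[-0.3,0.3,-2.5],"dr":[0.071,0.071,0],"fingers":1},
    {"translation":[-0.4,0.4,-3],"dr":[0.088,0.088,0],"fingers":1},
    {"translation":[-0.6,0.6,-3.5],"dr":[0.106,0.106,0],"fingers":1},
    {"translation":[-0.8,0.8,-4.6],"dr":[0.141,0.141,0],"fingers":1},
    {"translation":[-0.8,0.8,-4.6],"dr":[0.141,0.141,0],"fingers":1}
  ]
}}

```text
time_s: 16.18
tcp_pos: [0.4632, -0.068, 0.0812]
ee_rot: [-1.687, -2.416, 0.05]
force: [0.3, -0.2, -2.9]
opening: 0.0079
finger_force: 88.1
```

```bash
python3 tilt.py 0.2 0.25 0.3 0.35 0.4 0.45 0.5 0.55
python3 - <<'E'
from h import *
c=cam('scene');np.savez('s2.npz',**{k:c[k] for k in ['pixels','depth','R','t','K']})
t=cam('top')
cv2.imwrite('pics/tilt1.png',np.hstack([cv2.resize(c['pixels'][180:300,210:350],None,fx=2.8,fy=2.8),cv2.resize(t['pixels'][180:300,300:440],None,fx=2.8,fy=2.8)]))
E
```

```text
{'time_s': 16.175, 'tcp_pos': [0.4632, -0.068, 0.0812], 'ee_rot': [-1.6869, -2.4164, 0.0503], 'joint_positions': [-0.2993, 0.4328, -0.2638, 1.0695, 0.0267, 0.917], 'force': [0.2639, -0.2299, -2.8583], 'opening': 0.0079, 'finger_force': 88.0811}
edge [ 0.651 -0.153  0.   ] d [ 0.907 -0.42  -0.   ] yaw ex 110.14582621224606
0.2 [ 0.462 -0.068  0.079] t [ 0.  -0.   0.3] dr [0.001 0.    0.   ]
0.25 [ 0.466 -0.07   0.089] t [-0.1  0.1 -0.8] dr [0.036 0.036 0.   ]
0.3 [ 0.47  -0.072  0.099] t [-0.3  0.3 -1.9] dr [0.072 0.071 0.   ]
0.35 [ 0.475 -0.074  0.109] t [-0.6  0.5 -3. ] dr [0.107 0.107 0.   ]
0.4 [ 0.48  -0.076  0.118] t [-0.8  0.8 -4. ] dr [0.142 0.142 0.   ]
0.45 [ 0.486 -0.079  0.127] t [-1.1  1.1 -5. ] dr [0.178 0.177 0.   ]
0.5 [ 0.492 -0.081  0.136] t [-1.4  1.4 -6. ] dr [0.213 0.213 0.   ]
0.55 [ 0.498 -0.084  0.145] t [-1.8  1.8 -7. ] dr [0.248 0.248 0.   ]
```

View pics/tilt1.png

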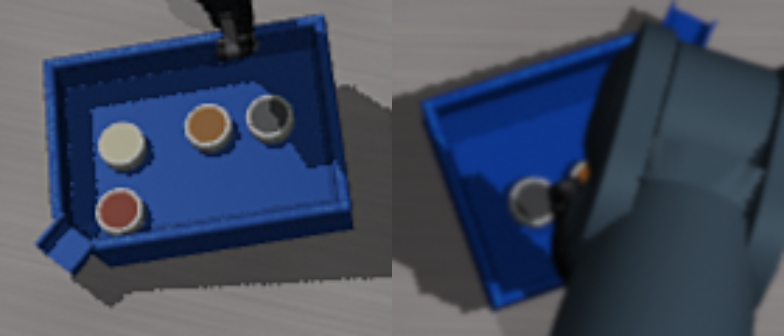

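At 0.2 rad the tote is held and pivoting on its lip edge. In the scene crop the rings have begun sliding: red (120,211), cream (121,146), ochre (208,127), grey (269,119). I continue to 0.5.

Emit:
{"op": "drive_tool", "data": {
  "moves": [
    {"translation":[-0.1,0.1,-0.8],"dr":[0.036,0.036,0],"fingers":1},
    {"translation":[-0.3,0.3,-1.9],"dr":[0.072,0.071,0],"fingers":1},
    {"translation":[-0.6,0.6,-3],"dr":[0.107,0.107,0],"fingers":1},
    {"translation":[-0.8,0.8,-4],"dr":[0.142,0.142,0],"fingers":1},
    {"translation":[-1.1,1.1,-5],"dr":[0.178,0.177,0],"fingers":1},
    {"translation":[-1.4,1.4,-6],"dr":[0.213,0.213,0],"fingers":1},
    {"translation":[-1.8,1.8,-7],"dr":[0.248,0.248,0],"fingers":1},
    {"translation":[-1.8,1.8,-7],"dr":[0.248,0.248,0],"fingers":1}
  ]
}}

```text
time_s: 17.27
tcp_pos: [0.4966, -0.0836, 0.1441]
ee_rot: [-1.486, -2.128, 0.129]
force: [-2.1, 1.0, 1.1]
opening: 0.0076
finger_force: 89.5
```

```bash
cat > look.py <<'E'
from h import *
import sys
c=cam('scene');np.savez('s3.npz',**{k:c[k] for k in ['pixels','depth','R','t','K']})
cv2.imwrite(f'pics/{sys.argv[1]}.png',cv2.resize(c['pixels'][170:300,210:350],None,fx=4,fy=4,interpolation=cv2.INTER_CUBIC))
E
python3 look.py tilt2; python3 tilt.py 0.55 0.6 0.65
```

```text
{'time_s': 17.325, 'tcp_pos': [0.4965, -0.0835, 0.1441], 'ee_rot': [-1.4865, -2.1296, 0.1284], 'joint_positions': [-0.3272, 0.7794, 0.3672, 1.7062, 0.0554, 0.876], 'force': [-1.6625, 0.1378, 0.4762], 'opening': 0.0078, 'finger_force': 89.4579}
edge [ 0.651 -0.153  0.   ] d [ 0.907 -0.42  -0.   ] yaw ex 110.14582621224606
0.55 [ 0.498 -0.084  0.145] t [-0.1  0.1 -0.2] dr [-0.002 -0.001  0.   ]
0.6 [ 0.505 -0.088  0.153] t [-0.2  0.2 -1.2] dr [0.034 0.034 0.   ]
0.65 [ 0.512 -0.091  0.161] t [-0.4  0.4 -2.3] dr [0.069 0.07  0.   ]
```

View pics/tilt2.png

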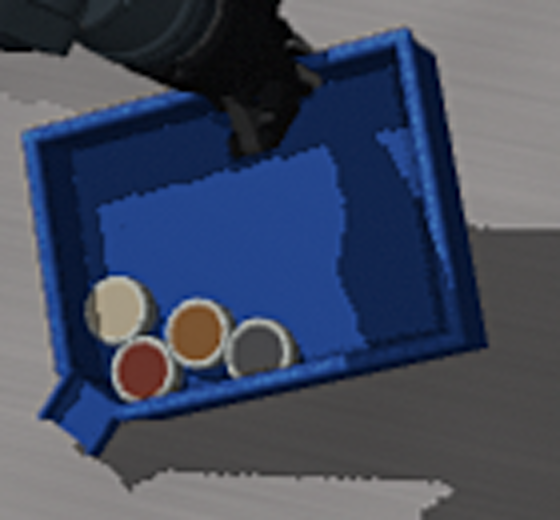

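At 0.55 rad all four rings lie in the lip corner: red (142,370), cream (117,310), ochre (197,331), grey (258,350) in the crop. I check distances to the lip foot.

```bash
cat > dist.py <<'E'
from h import *
c=dict(np.load('s3.npz'));s=env.read_state()
pg,rg=json.load(open('grip.json'));Rc=R.from_rotvec(s['ee_rot']);p=np.array(s['tcp_pos'])
# tote axes from tool: ey=-tool y, ex=tool x, z=-tool z ; grip at tote (0.05,0.0845), TCP .036 above underside
B=np.c_[Rc.apply([1,0,0]),Rc.apply([0,-1,0]),Rc.apply([0,0,-1])]
o=p-B@[.05,.0845,.036]
print('tilt',np.arccos(B[2,2]),'edge z',(o+B@[-.103,-.071,0]).round(3))
lip=np.array([-.101,-.069,.006])
for n,u,v in [('red',245.5,262.5),('cream',239.3,247.5),('ochre',259.3,252.8),('grey',274.5,257.5)]:
    O,d=ray(c,u,v);O=B.T@(O-o);d=B.T@d;q=O+d*(.020-O[2])/d[2];q[2]=.013
    e=B.T@(dep(c,int(round(u)),int(round(v)))-o)
    print(n,q.round(4),'depthcheck',e.round(3),'dist',np.linalg.norm(q-lip).round(4))
E
python3 dist.py
```

```text
tilt 0.5500980465241109 edge z [ 0.649 -0.152 -0.001]
red [-0.0832 -0.0575  0.013 ] depthcheck [-0.083 -0.056  0.017] dist 0.0223
cream [-0.093  -0.0197  0.013 ] depthcheck [-0.094 -0.021  0.021] dist 0.0504
ochre [-0.045  -0.0429  0.013 ] depthcheck [-0.045 -0.044  0.022] dist 0.0621
grey [-0.0098 -0.0616  0.013 ] depthcheck [-0.01  -0.063  0.022] dist 0.0918
```

All rings are within 92 mm (limit 115) and resting on the floor. Hold for a second, confirm nothing drifts, and hand in.

Emit:
{"op": "drive_tool", "data": {
  "moves": [
    {"translation":[0,0,0],"dr":[0,0,0],"fingers":1},
    {"translation":[0,0,0],"dr":[0,0,0],"fingers":1},
    {"translation":[0,0,0],"dr":[0,0,0],"fingers":1},
    {"translation":[0,0,0],"dr":[0,0,0],"fingers":1},
    {"translation":[0,0,0],"dr":[0,0,0],"fingers":1},
    {"translation":[0,0,0],"dr":[0,0,0],"fingers":1},
    {"translation":[0,0,0],"dr":[0,0,0],"fingers":1},
    {"translation":[0,0,0],"dr":[0,0,0],"fingers":1}
  ]
}}

```text
time_s: 18.32
tcp_pos: [0.4968, -0.0837, 0.1445]
ee_rot: [-1.486, -2.13, 0.128]
force: [0.5, -0.8, -0.4]
opening: 0.0077
finger_force: 89.4
```

```bash
cp s3.npz s_old.npz; python3 look.py tilt3
python3 - <<'E'
from h import *
st();a=np.load('s_old.npz')['pixels'][235:275,225:290].astype(int);b=np.load('s3.npz')['pixels'][235:275,225:290].astype(int)
d=np.abs(a-b).max(2);print('changed px in ring area',(d>40).sum(),d.mean())
if (d>40).sum()<40: print(env.close_job())
E
```

```text
{'time_s': 18.375, 'tcp_pos': [0.4968, -0.0837, 0.1445], 'ee_rot': [-1.4865, -2.1294, 0.1282], 'joint_positions': [-0.3275, 0.7799, 0.3692, 1.7078, 0.0554, 0.8758], 'force': [-0.5378, -1.1218, -0.7182], 'opening': 0.0078, 'finger_force': 89.4087}
changed px in ring area 3 2.125
the job is handed in; nothing more can be done
None
```

The job is handed in, verdict not shown: both tray rings were lowered into the tote, and it is held tilted at 0.55 rad with all four rings at rest by the lip, the farthest measured 92 mm from its foot (limit 115 mm).

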